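Bolt the used-tools case at the nail bench

ROBOT

A 6-joint arm with a two-finger parallel gripper is mounted at the origin on the work surface. World frame = base frame: x ahead of the robot, y to its left, z up, the work surface at z = 0. Lengths are in mm, angles in rad, forces in N, time in s.
With the tool pointing down it reaches from about 350 to 875 mm from the base axis. Payload 4.2 kg.
Tool frame: the origin (TCP) lies at the very end of the fingers, on their centre line; the grasp point (between the pads) lies 19 mm behind it (arm.grasp_offset is the distance from the TCP to the grasp point, in mm); z points along the fingers, y is the direction in which the jaws open and shut (so a half turn about z gives the same grasp; the last joint's range is limited). The gripper opens to 85 mm and grips with 20 to 120 N. Pads are 22 mm wide; open, the fingers measure 114 mm over their backs; the gripper's body (76 mm by 85 mm) begins 54 mm behind the grasp point. The pads swing forward as they close: fully open they stand 13 mm farther back than shut.
Start: joints at [-1.038, 0.385, 0.008, 0, -1.194, -0.259], TCP at [169.011, -601.693, 231.312] pointing down, gripper open.
Joint ranges: [-3.14, 3.14], [-1.21, 2.06], [-1.07, 1.41], [-3.16, 2.05], [-2.99, -0.16], [-3.1, 3.1]. Speed limits (rad/s): [2.79, 2.79, 3.14, 3.14, 3.14, 3.14].

INTERFACE

Orientations are given as a unit quaternion [x, y, z, w].
In Python, from bench import arm gives the robot as it stands.
- The arm moves only by the tool arm_command, never from a script. Its argument "commands" is one flat list of numbers, 4 for each row, row after row: the shift along the tool's x, y, z in m, then the turn about the tool's z in degrees. In form: [tx, ty, tz, roll, tx, ty, tz, roll, ...]. A call has exactly 5 rows; each row shifts and turns the pose as measured when the row begins, along the tool's axes as they then stand; what a row does not reach is not made up. A row lasts 1/10 s, in which the tool goes at most 50 mm and 8.59 degrees, less where a joint would pass 70% of its speed; a pose out of reach is approached as far as the arm can. A call with a gripper value outside its range is refused whole. "jaw" is the opening, from 0 (shut) to 1 (fully open), set as the call begins (left out, the last holds). The fingers move at their own pace and stop on an object; the grip force is fixed at half the most. Time passes only in rows, so rows that do not move let the fingers close, or fill a call up. It gives the time, the measured TCP pose, the force and the opening at its end, in the units of the state.
- arm.read_state(): the state, without advancing time (a new reading comes with each control period).
- arm.get_image(name): name is "scene" or "top" or "wrist"; returns the picture (480x640x3 uint8, red, green, blue); there is no depth.
- arm.camera_info(name): a dict with "camera_matrix" (3x3 intrinsics, pixels), "k1" (the pictures are not rectified: a ray, as slopes to the right and down, at radius r is drawn at 1 + k1 r^2 times it, then the intrinsics apply), "world_from_camera" (4x4, takes a point from camera to world coordinates). Camera axes: x right, y down, z forward; pixel columns grow to the right and rows downward; lengths in mm; the calibration is good to about 2 mm. A picture is of the moment at which its call begins: read the wrist's pose just before it. camera_info takes no time and is no camera call; for the wrist camera it gives the pose at the moment of the call.
- arm.job_done(): hands the job in, once; it reports no verdict.
Trained networks look in the newest picture that a camera, given by its name, has taken for a name from the list of things; names that differ only in an ending like _2 or _b are one class to them, and where a whole thing is asked for, a point or a joint stands for the part that bears it (a point fixed in the world has none). Each returns a list of dicts, best first, with "confidence" (0 to 1); they miss things now and then, are a little off and sometimes report something else, mostly with a low value. They report only what shows in the picture. A call takes as long as a camera call. They do not tell look-alikes from the thing itself.
- arm.regions_of(camera, target): "mask" (480x640 bool, what is visible of it).
- arm.place_of(camera, target): "centre" ([x, y, z] in mm, in the coordinates of the camera as it stood for that picture, good to about 4 mm: a listed point, or the origin of a listed thing).
The state is a dict: "clock": time; "joints": joint angles; "joint_vel": joint speeds; "joint_efforts": joint torques, N m; "position": TCP position; "ee_rot": TCP orientation; "contact_force": force on the tool from outside, world axes, zero at the start; "wrist_torque": the same for the moment, N m; "gripper_width": finger opening in mm.
Only numpy, scipy, OpenCV 4.12 (cv2) and the standard library are available. Lean on these libraries where they do the work, as an engineer would, in place of code of your own. Each camera call takes 0.05 s, during which the arm holds its last target.

TASK

Lock the used-tools case, the white case with the red bolt: lift its bolt by the upright red handle over the yellow bump, slide it forward under the steel arch and set it down flat beyond the bump, then let go. Leave the green bolt of the other case and the orange nail-polish bottle where they are.

Things in the scene. Friction and masses are not known exactly. Their poses are not given: they have to be found in the camera images.
- used_case: White case, red strips, fixed; a green twin beside it. Origin on bench under the yellow bump; +x along the bolt track to the steel arch (locked end). Top = track floor, 55 mm up; track 42 mm wide inside. Bump x -5..5 mm, 8 high, steep; rear bay x -71..-5, front bay 5..71. Clear lips above (slot 22 wide) 34 to 38 mm over the floor. Arch x 88..98, opening 36 wide, 50 high, top 56 over floor.
- red_bolt: Loose captive bolt, 80-170 g, no spring. Origin: centre of foot underside, x as case's. Foot 42 x 34 x 8 mm, starts flat in rear bay. Red handle on it, 24 (x) by 14 (y) mm, top 78 mm up, top 40 free above the lips to pinch. Bar, 14 wide, runs to x=72, 11-19 mm up. Foot must rise over 8 to pass the bump, 26 at most (17 is good). Rests flat in front bay at case x 26 to 50 (middle 38).
- green_bolt: The same bolt with a green handle, in the rear bay of the neighbouring green-striped clean-tools case; leave it there. Origin: centre of its foot's underside.
- polish: Nail-polish bottle standing on the bench beside the cases, orange round glass 42 mm across with a narrow black cap, 79 mm tall; not to be knocked. Origin: centre of its underside.
There are look-alikes about, which are no part of the job. What is shaped like the red_bolt but pink is not meant.

How it is judged (in metres and radians):
On the way:
1. the red bolt is lifted clear over the yellow bump (z of red_bolt in the frame of used_case above 0.061 m and x of red_bolt in the frame of used_case between -0.024 and 0.024 m).
At the end, for the whole second after the job is handed in: The red bolt has passed over the bump and rests flat (within 3 mm of the track floor and 4 degrees) with its whole foot in the front bay, anywhere along it, its bar under the arch, released and still; the green bolt is within 15 mm and the polish bottle within 30 mm of where it was (x of red_bolt in the frame of used_case between 0.023 and 0.055 m and z of red_bolt in the frame of used_case between 0.052 and 0.058 m and angle between red_bolt's own z axis and vertical below 0.07 rad and linear speed of red_bolt below 0.02 m/s and distance of green_bolt from where it was at the start of the episode below 0.015 m and distance of polish from where it was at the start of the episode below 0.03 m); the robot touches nothing.
It fails at once if the green bolt is moved more than 15 mm (distance of green_bolt from where it was at the start of the episode above 0.015 m).
It fails at once if the polish bottle is knocked over or shoved more than 30 mm (angle between polish's own z axis and vertical above 0.5 rad or distance of polish from where it was at the start of the episode above 0.03 m).
It also fails if it takes over 29 s, if anything falls off the work surface, if the arm or the gripper's body presses on something with over 40 N, if the wrist force passes 120 N, or if a joint passes its speed limit or range.

## Working session

There is one attempt and no reset: what is moved stays moved. The work goes in short steps, Python scripts to look and compute and a tool call to move; the robot and the scene stay as the last step left them, time stands still between calls to the robot, and variables do not carry over. Pictures are saved under pics/ and viewed, and the job is handed in when it is done.

Besides the shell and the picture viewer there is one more tool, called by a JSON object that holds its "method" and its "body", one argument or row to a line. arm_command: Moves the arm, as the interface text tells. Its arguments: {"type":"object","properties":{"commands":{"type":"array"},"jaw":{"type":"number"}},"required":["commands"]}

```bash
mkdir -p pics; cat > h.py <<'E'
import numpy as np,cv2
from bench import arm
def save(n,im): cv2.imwrite('pics/'+n+'.png',cv2.cvtColor(im,cv2.COLOR_RGB2BGR))
def toworld(ci,p): 
    T=np.array(ci['world_from_camera']); return (T@np.append(p,1))[:3]
def ray(ci,u,v):
    K=np.array(ci['camera_matrix']); p=cv2.undistortPoints(np.array([[[u,v]]],float),K,np.array([ci['k1'],0,0,0.]))[0,0]
    T=np.array(ci['world_from_camera']); return T[:3,3],T[:3,:3]@np.array([p[0],p[1],1])
def atz(ci,u,v,z):
    o,d=ray(ci,u,v); return o+d*(z-o[2])/d[2]
def proj(ci,P):
    T=np.linalg.inv(np.array(ci['world_from_camera'])); P=np.atleast_2d(P)
    c=P@T[:3,:3].T+T[:3,3]
    return cv2.projectPoints(c.reshape(-1,1,3),np.zeros(3),np.zeros(3),np.array(ci['camera_matrix']),np.array([ci['k1'],0,0,0.]))[0][:,0]
E
python3 - <<'E'
from h import *
for c in ['scene','top']:
    im=arm.get_image(c); save(c+'0',im); ci=arm.camera_info(c)
    print(c,np.round(np.array(ci['world_from_camera']),3).tolist(),ci['k1'],ci['camera_matrix'])
    for t in ['used_case','red_bolt','green_bolt','polish']:
        for r in arm.place_of(c,t): 
            w=toworld(ci,r['centre']);print(t,round(r['confidence'],2),w.round(1),proj(ci,w).round())
s=arm.read_state();print(s)
E
```

```text
scene [[0.155, 0.791, -0.591, 1114.693], [0.988, -0.119, 0.099, -71.294], [0.008, -0.6, -0.8, 914.124], [0.0, 0.0, 0.0, 1.0]] -0.12015549780403187 [[486.1913101    0.         316.36852893]
 [  0.         486.1913101  233.46507393]
 [  0.           0.           1.        ]]
used_case 0.94 [ 561.8 -111.7   -2.8] [[255. 287.]]
red_bolt 0.97 [338.2 -15.7   1.9] [[287. 203.]]
red_bolt 0.76 [518.4 -99.2  54.9] [[257. 255.]]
green_bolt 0.71 [499.  166.6  54.2] [[376. 233.]]
polish 0.94 [560.3 438.9   0.8] [[493. 254.]]
polish 0.29 [497.8 168.5  54.9] [[377. 233.]]
top [[-0.009, -0.995, 0.102, 303.136], [-1.0, 0.009, -0.0, 36.804], [-0.001, -0.102, -0.995, 1628.078], [0.0, 0.0, 0.0, 1.0]] -0.1674428787260428 [[604.58404754   0.         308.24400938]
 [  0.         604.58404754 231.14339492]
 [  0.           0.           1.        ]]
used_case 0.77 [ 559.7 -108.    -1.5] [[361. 198.]]
red_bolt 0.76 [521.  -98.8  55.6] [[359. 209.]]
red_bolt 0.58 [332.8 -14.4   1.6] [[328. 282.]]
green_bolt 0.54 [498.  164.5  53.2] [[259. 219.]]
polish 0.73 [557.3 433.9  -2.9] [[164. 201.]]
{'clock': 0.5, 'joints': array([-1.03839794e+00,  3.84707060e-01,  7.81463506e-03, -3.66095345e-05,
       -1.19403375e+00, -2.58580598e-01]), 'joint_vel': array([-2.14615726e-03, -7.11039733e-05,  1.57040116e-04, -9.99943867e-04,
        8.67751542e-04,  4.01477134e-04]), 'joint_efforts': array([-1.36193266e-04, -3.91688418e+01,  1.88443297e+01,  4.18705657e+00,
       -7.13927784e-04, -3.53273613e-06]), 'position': array([ 168.99573315, -601.64404671,  231.26889327]), 'ee_rot': array([-1.36474918e-01,  9.90643524e-01,  6.64692739e-05, -9.30583971e-06]), 'contact_force': array([ 0.62581417, -0.1979595 , -0.355246  ]), 'wrist_torque': array([ 0.00089469, -0.02712599, -0.01396261]), 'gripper_width': 85.26487662731411}
```

View images.

View pics/scene0.png

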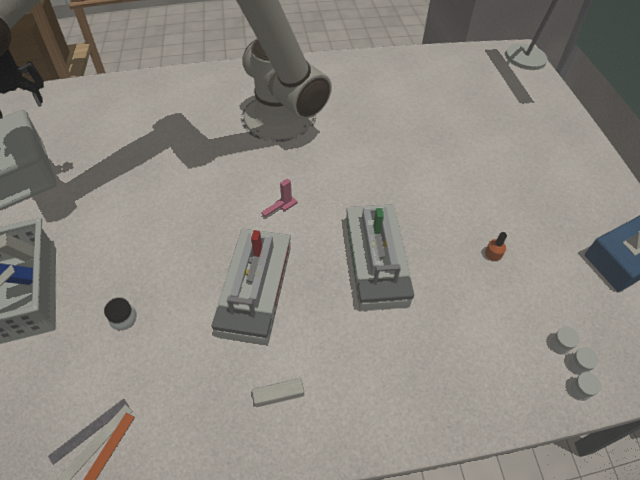

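```bash
python3 - <<'E'
import cv2
a=cv2.imread('pics/scene0.png');b=cv2.imread('pics/top0.png')
cv2.imwrite('pics/c1.png',cv2.resize(a[170:320,200:420],None,fx=3.6,fy=3.6,interpolation=2))
cv2.imwrite('pics/c2.png',cv2.resize(b[130:300,220:400],None,fx=3.5,fy=3.5,interpolation=2))
E
```

```text
(no output)
```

View pics/c1.png

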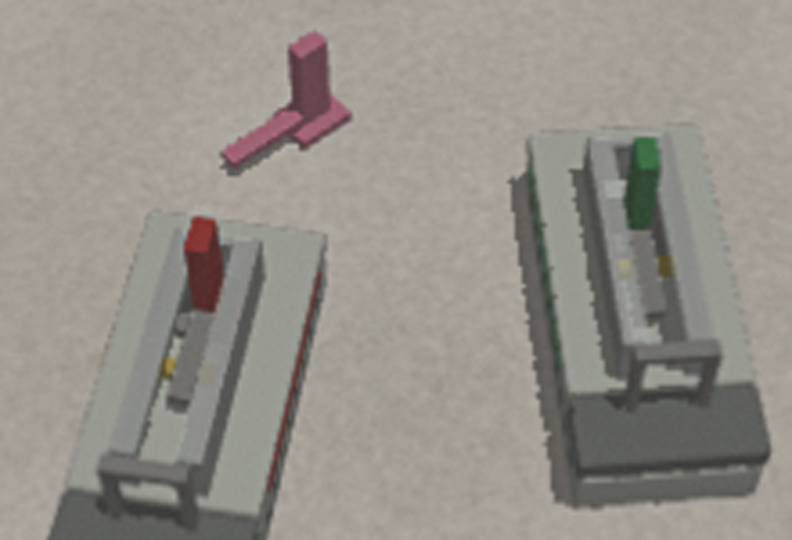

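View pics/c2.png

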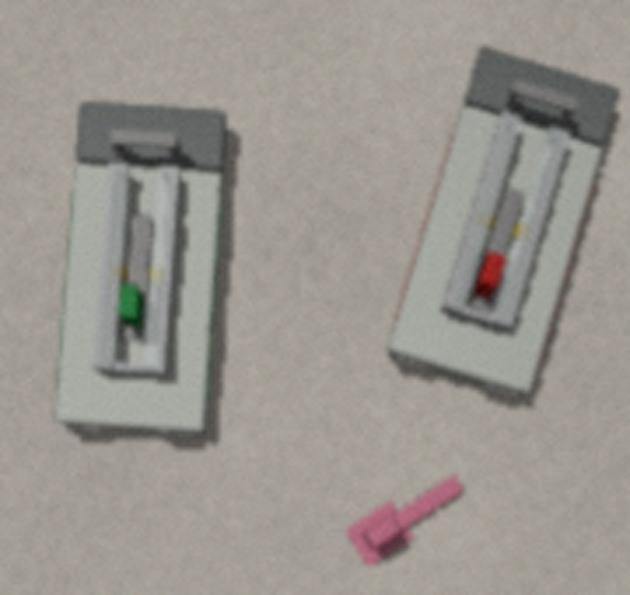

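```bash
python3 - <<'E'
from h import *
ci=arm.camera_info('top')
f=lambda x,y,z:atz(ci,x/3.5+220-.4,y/3.5+130-.4,z)
for n,a,b,z in [('Ledge',(390,352),(465,105),55),('Redge',(530,392),(600,148),55),('Lwall',(445,308),(503,115),93),('Rwall',(515,326),(565,132),93)]:
    p,q=f(*a,z),f(*b,z);print(n,p.round(1),q.round(1),np.degrees(np.arctan2(*(q-p)[1::-1])).round(1))
print('bump',f(487,219,61).round(1),f(519,231,61).round(1),'handle top',f(495,259,133).round(1))
ci=arm.camera_info('wrist');print(np.round(ci['world_from_camera'],3).tolist(),ci['camera_matrix'],ci['k1'])
E
```

```text
Ledge [466.3 -23.5  55. ] [654.3 -83.1  55. ] -17.6
Redge [ 435.3 -127.8   55. ] [ 620.4 -185.1   55. ] -17.2
Lwall [494.4 -62.7  93. ] [ 638.  -108.2   93. ] -17.6
Rwall [ 480.7 -113.8   93. ] [ 624.9 -154.    93. ] -15.6
bump [565.4 -97.5  61. ] [ 556.1 -121.4   61. ] handle top [524.4 -96.5 133. ]
[[-0.271, 0.914, 0.302, 91.274], [0.963, 0.257, 0.085, -623.932], [-0.0, 0.314, -0.949, 373.18], [0.0, 0.0, 0.0, 1.0]] [[393.72384683   0.         319.78396051]
 [  0.         393.72384683 235.70037209]
 [  0.           0.           1.        ]] -0.08144248319636464
```

Candidates, by scene-picture pixel: the red bolt in the white case with red strips (257,243), the pink loose look-alike (287,190), and the green twin (379,220). I choose the one at (257,243). The crop confirms a red handle in the red-striped case, with the arch at (240,300). Next I move above it.

{"method": "arm_command", "body": {
  "commands": [-0.0386, 0.0318, 0, 0, -0.0386, 0.0318, 0, 0, -0.0386, 0.0318, 0, 0, -0.0386, 0.0318, 0, 0, -0.0386, 0.0318, 0, 0],
  "jaw": 0.6
}}

```text
clock: 1.0
position: [311.7, -397.8, 229.6]
ee_rot: [-0.131, 0.991, -0.0, -0.0]
contact_force: [1.4, 0.0, 1.0]
gripper_width: 51.5
```

{"method": "arm_command", "body": {
  "commands": [-0.0367, 0.031, 0, 6.5, -0.0329, 0.0349, 0, 6.5, -0.0288, 0.0384, 0, 6.5, -0.0242, 0.0414, 0, 6.5, -0.0194, 0.0439, 0, 6.5]
}}

```text
clock: 1.5
position: [453.4, -194.0, 231.7]
ee_rot: [0.161, 0.987, -0.001, 0.003]
contact_force: [1.5, -1.6, -0.3]
gripper_width: 51.5
```

```bash
cat > w.py <<'E'
from h import *
import sys
s=arm.read_state(); ci=arm.camera_info('wrist'); im=arm.get_image('wrist'); save(sys.argv[1],im)
q=s['ee_rot'];print(s['clock'],s['position'].round(1),'xang',np.degrees(2*np.arctan2(q[1],q[0]))%360,q.round(3),s['joints'].round(2))
for t in ['used_case','red_bolt']:
    for r in arm.place_of('wrist',t):
        w=toworld(ci,r['centre']);print(t,round(r['confidence'],2),w.round(1),proj(ci,w).round())
E
python3 w.py w1
```

```text
1.5 [ 453.4 -194.   231.7] xang 161.48070928326283 [ 0.161  0.987 -0.001  0.003] [-0.07  0.16 -0.31  0.   -1.1  -1.82]
used_case 0.92 [ 560.  -108.2   -2.5] [[432. 262.]]
red_bolt 0.68 [515.  -95.4  52.6] [[451. 236.]]
red_bolt 0.62 [334.3 -18.8   0.7] [[469.   2.]]
```

View pics/w1.png

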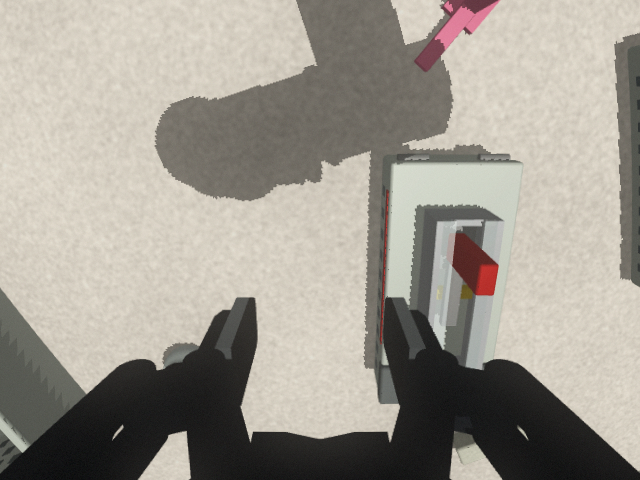

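The wrist view shows the red handle in the red-striped case at (475,262), with the pink one at (460,30). I continue until the gripper is above the handle.

{"method": "arm_command", "body": {
  "commands": [-0.011, 0.0374, 0.014, 0, -0.011, 0.0374, 0.014, 0, -0.011, 0.0374, 0.014, 0, 0, 0, 0, 0, 0, 0, 0, 0]
}}

```text
clock: 2.15
position: [520.9, -98.2, 189.0]
ee_rot: [0.158, 0.988, -0.001, 0.003]
contact_force: [0.1, 0.4, 0.0]
gripper_width: 51.1
```

```bash
python3 w.py w2
```

```text
2.15 [520.9 -98.2 189. ] xang 161.87563249724852 [ 0.158  0.988 -0.001  0.003] [ 0.12  0.26 -0.29  0.01 -1.01 -2.01]
used_case 0.67 [ 561.1 -108.    -4.6] [[324. 246.]]
red_bolt 0.78 [517.9 -96.1  57.6] [[322. 217.]]
```

View pics/w2.png

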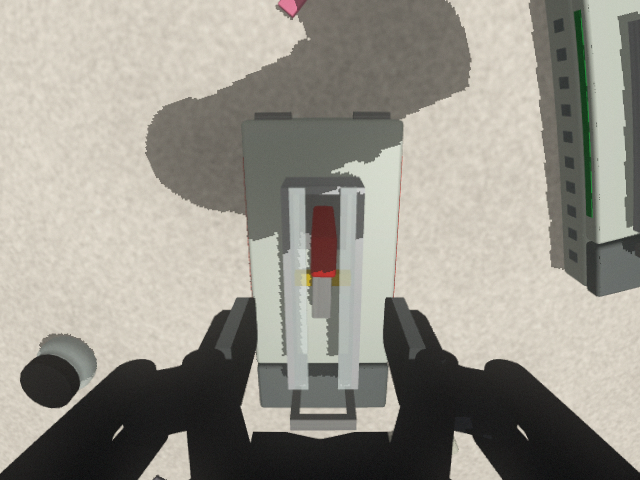

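```bash
cat > ov.py <<'E'
from h import *
import sys
def case(cx,cy,yaw,bx,by=0,zl=0):
    a=np.radians(yaw);R=np.array([[np.cos(a),-np.sin(a)],[np.sin(a),np.cos(a)]])
    W=lambda x,y,z:np.r_[R@[x,y]+[cx,cy],z]
    L=[]
    def rect(x0,x1,y0,y1,z,c):
        p=[W(x0,y0,z),W(x1,y0,z),W(x1,y1,z),W(x0,y1,z)];L.append((p,c))
    rect(-71,71,-11,11,93,(255,255,0)); rect(88,98,-18,18,105,(255,0,255)); rect(-5,5,-21,21,55,(0,255,0))
    rect(bx-12,bx+12,by-7,by+7,133+zl,(0,255,255)); rect(bx+21,bx+72,by-7,by+7,74+zl,(0,0,255))
    return L
def draw(ci,im,L,n,crop,f):
    x0,y0,x1,y1=crop; o=cv2.resize(im[y0:y1,x0:x1],None,fx=f,fy=f)
    for p,c in L:
        q=(proj(ci,np.array(p))-[x0,y0]+.5)*f
        cv2.polylines(o,[q.round().astype(int).reshape(-1,1,2)],True,c,1)
    save(n,o)
E
python3 - <<'E'
from ov import *
ci=arm.camera_info('wrist'); im=cv2.imread('pics/w2.png')[:,:,::-1].copy()
draw(ci,im,case(560.5,-109,-18,-42),'o2',(220,160,420,440),2)
E
```

```text
(no output)
```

View pics/o2.png

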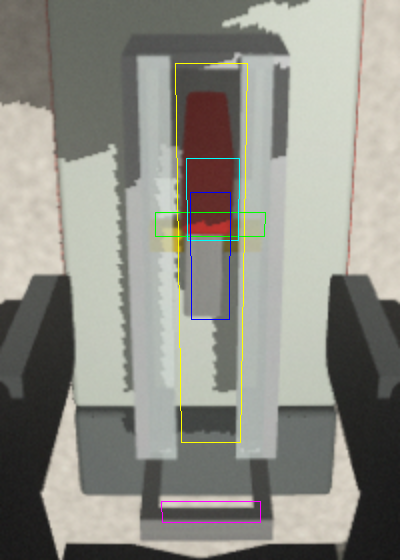

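{"method": "arm_command", "body": {
  "commands": [0.002, 0.002, 0.02, 0, 0, 0, 0.025, 0, 0, 0, 0.025, 0, 0, 0, 0.012, 0, 0, 0, 0, 0],
  "jaw": 0.45
}}

```text
clock: 2.8
position: [519.9, -102.3, 109.7]
ee_rot: [0.162, 0.987, -0.0, 0.008]
contact_force: [-0.6, 0.2, 0.1]
gripper_width: 38.3
```

```bash
python3 w.py w3
```

```text
2.8 [ 519.9 -102.3  109.7] xang 161.31921935632027 [ 0.162  0.987 -0.     0.008] [ 0.12  0.34 -0.4   0.01 -0.81 -2.02]
red_bolt 0.69 [518.2 -96.2  52.7] [[330. 254.]]
```

View pics/w3.png

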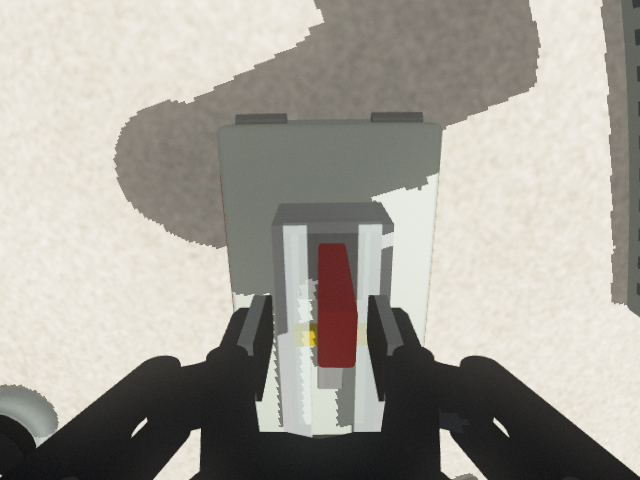

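The fingers sit about 6 mm to one side of the handle (handle mid 336, finger mid 320), so I correct that now.

{"method": "arm_command", "body": {
  "commands": [0.003, 0.006, 0, -0.5, 0, 0, 0.004, 0, 0, 0, 0.004, 0, 0, 0, 0, 0, 0, 0, 0, 0]
}}

```text
clock: 3.45
position: [522.7, -94.6, 106.5]
ee_rot: [0.157, 0.988, 0.001, 0.014]
contact_force: [-0.8, 0.9, -0.3]
gripper_width: 38.2
```

```bash
python3 w.py w4
```

```text
3.45 [522.7 -94.6 106.5] xang 161.94338250648812 [0.157 0.988 0.001 0.014] [ 0.13  0.34 -0.41  0.01 -0.79 -2.02]
red_bolt 0.8 [519.  -97.5  51.9] [[313. 256.]]
```

View pics/w4.png

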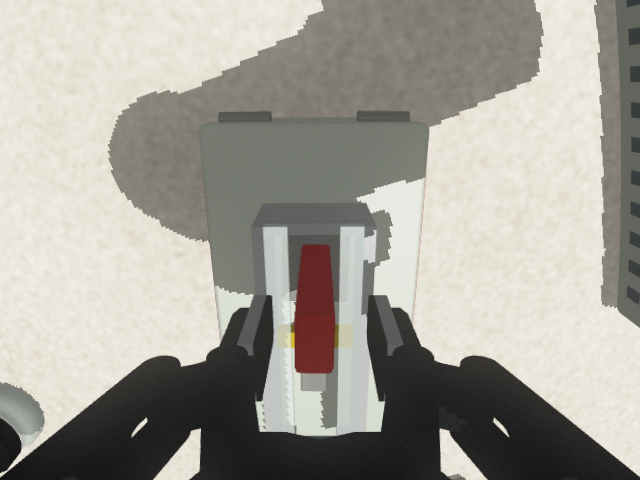

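{"method": "arm_command", "body": {
  "commands": [0.0035, -0.002, 0.003, 0, 0, 0, 0.001, 0, 0, 0, 0, 0, 0, 0, 0, 0, 0, 0, 0, 0],
  "jaw": 0
}}

```text
clock: 4.1
position: [518.8, -95.7, 102.5]
ee_rot: [0.157, 0.988, 0.001, 0.014]
contact_force: [-0.2, 0.2, 0.5]
gripper_width: 13.3
```

```bash
python3 w.py w5
```

```text
4.1 [518.8 -95.7 102.5] xang 161.94278130311628 [0.157 0.988 0.001 0.014] [ 0.13  0.34 -0.43  0.01 -0.77 -2.02]
red_bolt 0.96 [522.2 -97.7  54.6] [[319. 272.]]
```

View pics/w5.png

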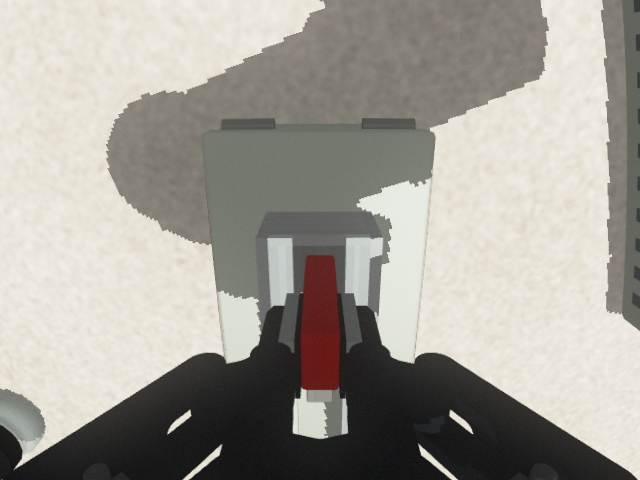

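Gripped: the opening is 13.3 mm and the handle is centred between the pads at (320,340). Now I lift.

{"method": "arm_command", "body": {
  "commands": [0, 0, -0.008, 0, 0, 0, -0.008, 0, 0, 0, 0, 0, 0, 0, 0, 0, 0, 0, 0, 0]
}}

```text
clock: 4.75
position: [517.4, -95.6, 119.2]
ee_rot: [0.157, 0.987, 0.001, 0.013]
contact_force: [0.2, 0.1, -1.2]
gripper_width: 13.2
```

```bash
python3 w.py w6; python3 - <<'E'
from h import *
save('s6',cv2.resize(arm.get_image('scene')[190:350,170:330],None,fx=3.6,fy=3.6))
E
```

```text
4.75 [517.4 -95.6 119.2] xang 161.90054388884067 [0.157 0.987 0.001 0.013] [ 0.13  0.32 -0.41  0.01 -0.82 -2.02]
red_bolt 0.74 [518.7 -98.6  71.2] [[316. 270.]]
```

View pics/w6.png

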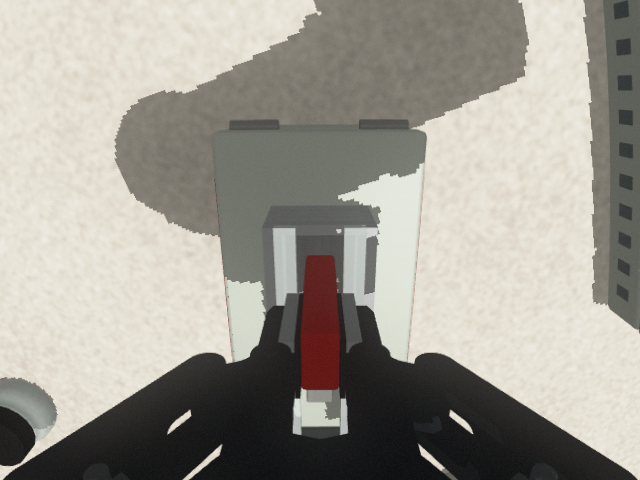

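View pics/s6.png

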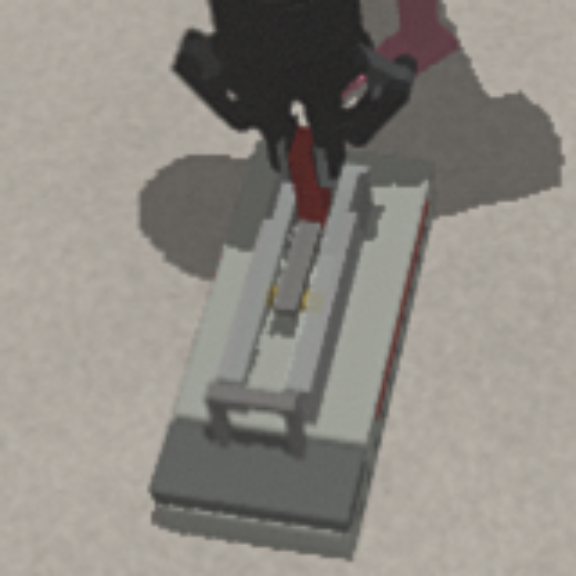

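The bolt is up about 17 mm, its bar tip is over the bump, and the handle is centred in the slot. I now slide it forward.

{"method": "arm_command", "body": {
  "commands": [-0.01, 0, 0.0003, 0, -0.01, 0, 0.0003, 0, -0.01, 0, 0.0003, 0, -0.01, 0, 0.0003, 0, 0, 0, 0, 0]
}}

```text
clock: 5.45
position: [559.7, -109.4, 118.2]
ee_rot: [0.157, 0.987, 0.001, 0.013]
contact_force: [-0.9, 0.4, -1.6]
gripper_width: 13.0
```

```bash
python3 w.py w7; python3 - <<'E'
from h import *
save('s7',cv2.resize(arm.get_image('scene')[190:350,170:330],None,fx=3.6,fy=3.6))
E
```

```text
5.45 [ 559.7 -109.4  118.2] xang 161.9152416115499 [0.157 0.987 0.001 0.013] [ 0.09  0.39 -0.3   0.01 -0.85 -1.99]
used_case 0.75 [ 561.1 -109.7   -0.6] [[320. 226.]]
```

View pics/w7.png

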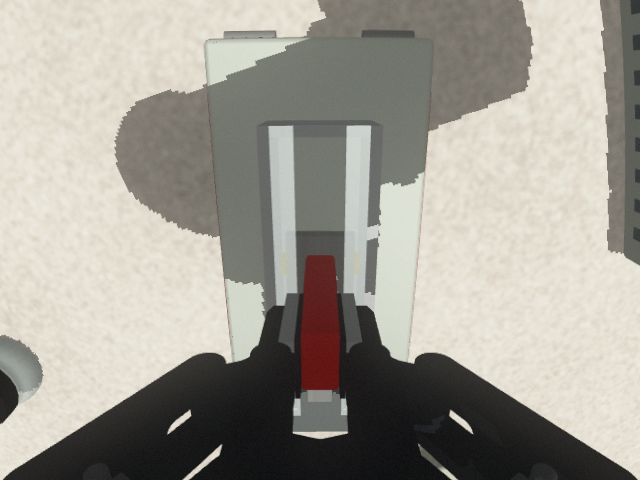

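View pics/s7.png

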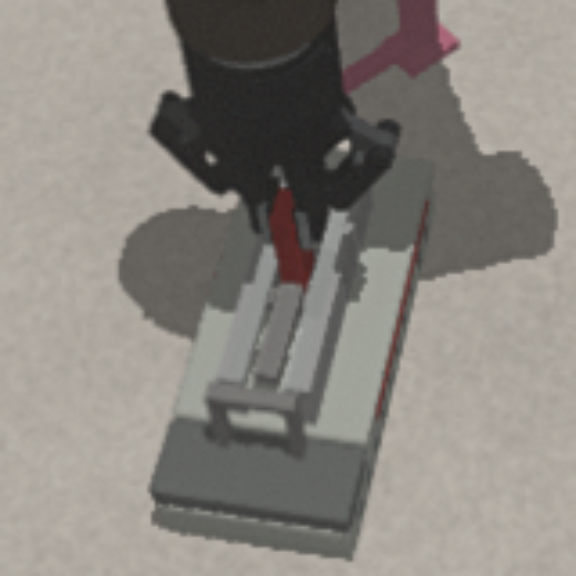

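Halfway: the bolt is centred in the slot above the bump, about 16 mm up, and contact forces are small. The bar is lined up with the arch opening.

{"method": "arm_command", "body": {
  "commands": [-0.0095, 0, 0.0003, 0, -0.0095, 0, 0.0003, 0, -0.0095, 0, 0.0003, 0, -0.0095, 0, 0.0003, 0, 0, 0, 0, 0]
}}

```text
clock: 6.15
position: [596.7, -121.5, 118.4]
ee_rot: [0.157, 0.988, 0.001, 0.013]
contact_force: [-0.2, 0.6, -1.4]
gripper_width: 13.3
```

```bash
python3 w.py w8; python3 - <<'E'
from h import *
save('s8',cv2.resize(arm.get_image('scene')[190:350,170:330],None,fx=3.6,fy=3.6))
E
```

```text
6.15 [ 596.7 -121.5  118.4] xang 161.9770578173194 [0.157 0.988 0.001 0.013] [ 0.07  0.45 -0.2   0.01 -0.9  -1.96]
used_case 0.82 [ 562.8 -110.2   -2.7] [[320. 172.]]
red_bolt 0.71 [ 594.5 -122.7   71.5] [[317. 264.]]
```

View pics/w8.png

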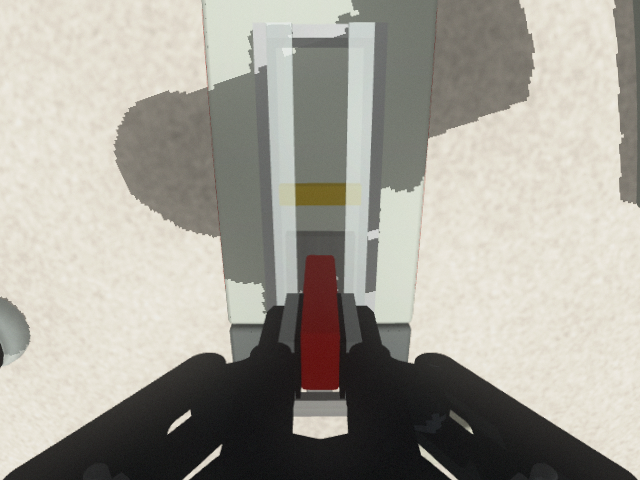

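View pics/s8.png

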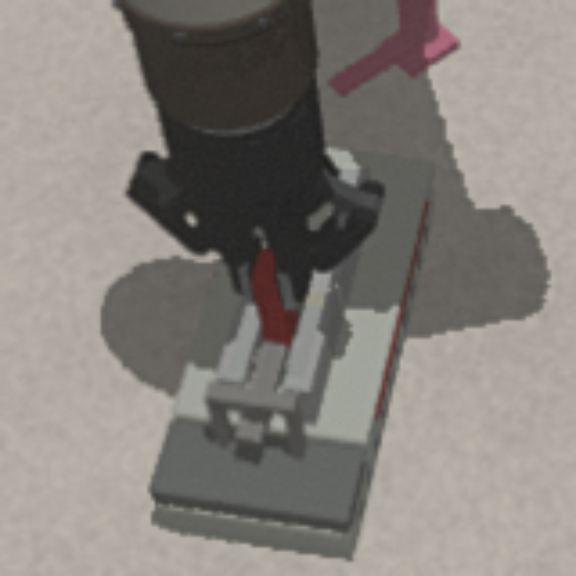

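The bar is through the arch and the yellow bump is exposed behind the foot (bump rows 183–206, foot rear edge at row 232). I check the foot's x from the picture before lowering.

```bash
python3 - <<'E'
from h import *
ci=arm.camera_info('wrist');u=np.array([np.cos(np.radians(-18)),np.sin(np.radians(-18))])
for v,z in [(183,62),(206,62),(206,55),(232,80),(232,72)]:
    print(v,z,atz(ci,320,v,z).round(1),(atz(ci,320,v,z)[:2]-[562,-110.3])@u)
E
```

```text
183 62 [ 554.5 -108.2   62. ] -7.763297685543725
206 62 [ 566.  -111.9   62. ] 4.282417416386401
206 55 [ 567.8 -112.5   55. ] 6.201724117074099
232 80 [ 573.5 -114.5   80. ] 12.234966682090397
232 72 [ 576.2 -115.3   72. ] 15.00684068775743
```

{"method": "arm_command", "body": {
  "commands": [0, 0, 0.006, 0, 0, 0, 0.005, 0, 0, 0, 0.004, 0, 0, 0, 0, 0, 0, 0, 0, 0]
}}

```text
clock: 6.85
position: [594.4, -120.8, 102.5]
ee_rot: [0.156, 0.988, 0.001, 0.012]
contact_force: [-0.8, 1.0, 1.0]
gripper_width: 13.0
```

Set down: z is back to 102.5 as at the grasp, and the force is small. Release.

{"method": "arm_command", "body": {
  "commands": [0, 0, 0, 0, 0, 0, 0, 0, 0, 0, 0, 0, 0, 0, 0, 0, 0, 0, 0, 0],
  "jaw": 0.5
}}

```text
clock: 7.35
position: [595.2, -120.9, 103.6]
ee_rot: [0.156, 0.988, 0.001, 0.013]
contact_force: [-0.0, -0.5, 0.2]
gripper_width: 43.0
```

```bash
python3 w.py w9
```

```text
7.35 [ 595.2 -120.9  103.6] xang 162.04603080257607 [0.156 0.988 0.001 0.013] [ 0.07  0.46 -0.23  0.01 -0.86 -1.96]
red_bolt 0.97 [ 594.  -122.3   53.4] [[317. 263.]]
```

View pics/w9.png

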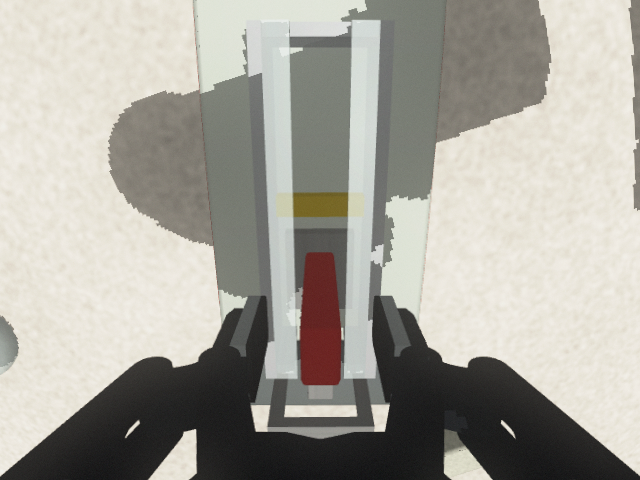

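{"method": "arm_command", "body": {
  "commands": [0, 0, -0.02, 0, 0, 0, -0.03, 0, 0, 0, -0.03, 0, 0, 0, -0.02, 0, 0, 0, 0, 0]
}}

```text
clock: 8.0
position: [591.6, -120.7, 205.6]
ee_rot: [0.156, 0.988, 0.0, 0.011]
contact_force: [0.3, -0.1, -0.1]
gripper_width: 42.7
```

```bash
python3 w.py w10;python3 - <<'E'
from ov import *
s=arm.read_state();print(s['contact_force'],s['joint_vel'].round(3))
for c in ['scene','top']:
    im=arm.get_image(c);save(c+'10',im);ci=arm.camera_info(c)
    for t in ['used_case','red_bolt','green_bolt','polish']:
        for r in arm.place_of(c,t): print(c,t,round(r['confidence'],2),toworld(ci,r['centre']).round(1))
E
```

```text
8.0 [ 591.6 -120.7  205.6] xang 162.03037053835885 [0.156 0.988 0.    0.011] [ 0.07  0.36 -0.1   0.01 -1.09 -1.96]
used_case 0.58 [ 561.  -109.2   -0. ] [[321. 158.]]
red_bolt 0.57 [ 593.7 -123.3   52.6] [[317. 214.]]
[-0.48017298 -0.07631499  0.60479699] [-0.     0.016 -0.016 -0.001 -0.002  0.   ]
scene used_case 0.73 [ 5.622e+02 -1.106e+02 -3.000e-01]
scene used_case 0.69 [563.  439.9   4.9]
scene red_bolt 0.98 [ 3.379e+02 -1.590e+01 -3.000e-01]
scene red_bolt 0.75 [ 596.9 -122.    50.5]
scene green_bolt 0.63 [496.3 165.   57.7]
scene polish 0.87 [ 5.607e+02  4.429e+02 -1.000e-01]
top used_case 0.56 [ 562.1 -108.5   -2.3]
top red_bolt 0.65 [ 592.6 -122.5   55.2]
top green_bolt 0.63 [501.8 165.9  52. ]
top polish 0.77 [557.7 437.2  -1.7]
```

View pics/w10.png

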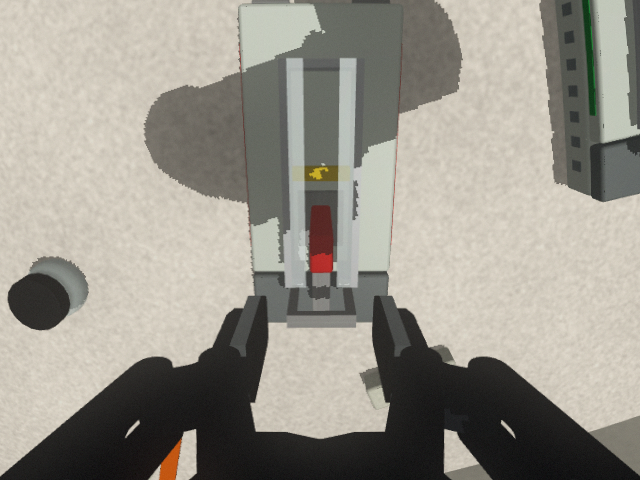

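View pics/scene10.png

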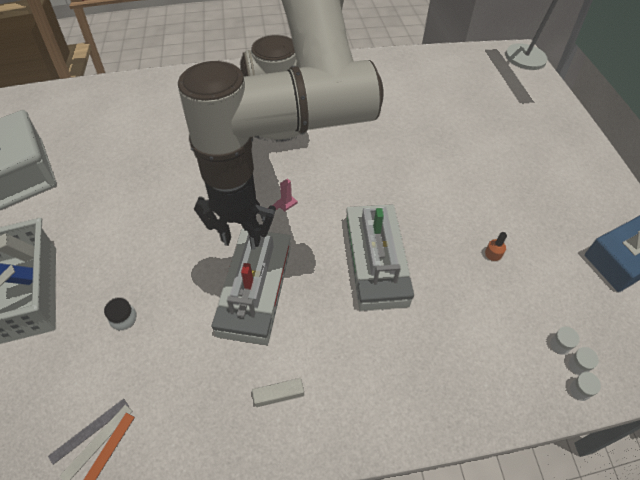

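The bolt lies flat in the front bay with its bar under the arch at wrist picture (320,290). The foot's rear edge (row 192) is clear of the bump (rows 165–182), the gripper is well clear, and the green bolt and polish bottle are where they were.

```bash
python3 -c "
from bench import arm
print(arm.job_done())"
```

```text
the job is handed in; nothing more can be done
None
```

The used-tools case is locked, as far as my last checks show. I gripped the red handle, lifted the bolt about 17 mm over the yellow bump and slid it about 80 mm forward under the arch. I then set it down, let go and raised the gripper about 100 mm clear. The job was handed in at about 8.5 s, and the hand-in reports no verdict.

**Bolt:** the last estimates put it at case x of about 33–36 mm and z of about 50–55 mm, with 55 being the floor. The wrist picture shows a gap between the bump and the foot, and the bar under the arch. I judged flatness only from the pictures and from the gripper coming back to the height it had at the grasp (102.5 mm).

**Other things:** the green bolt and polish bottle showed no movement beyond the network's few mm of noise. The wrist force stayed under about 2 N in every reading.

**Disagreements:**
- The tool drifted a few mm per call and built up a tilt of about 1.5°; I corrected the position before the grasp.
- The scene camera's z for the bolt (50.5 mm) was about 5 mm lower than the top camera's (55.2 mm), roughly within the network's error.
- The scene camera also still reported the pink look-alike as a red bolt, and once reported a second, false used_case where the polish bottle stands. I ignored both.

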